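# Let a tube-post carrier down its arrival rack and receive it softly

## Task

A tube-post carrier with blood samples waits behind the rocker latch at the top of the arrival rack: press the latch's paddle down so that the carrier rolls off through the reader arch, then receive it from the downhill side with the hand moving along ahead of it, and slow it in one smooth run. It must keep rolling down all the way, never stopped dead, held still or knocked back up on the tray, and creep the last few centimetres until it lies at rest against the low lip at the end. Leave it lying there and leave the other things on the bench alone.

Things in the scene. Friction and masses are not known exactly. Their poses are not given: they have to be found in the camera images.
- rack: Fixed arrival rack on the bench: a sloping sheet-metal tray on four legs, a rocker latch at its upper end (robot's left), a white reader arch over it, a low lip at its lower end. Origin on the bench under the tray's middle; x across the tray, y uphill, z up; turned up to 0.12 rad about z. All y and heights below are in this frame.
- tray_floor (a point): Middle of the tray floor at y = 0, 75 mm above the bench. The floor falls towards -y by about 0.030 rad (0.025 to 0.035, never set quite alike). Inside width 220 mm, side walls 26 mm high, lip at y = -300 mm.
- arch_exit (a point): Middle of the lower downhill edge of the reader arch's head, 182 mm up, y = -15 mm. The head reaches uphill to y = +90 mm, is 282 mm wide and its top is 213 mm up; posts stand outside the tray walls. The hand cannot work under it; from y = -65 mm downhill there is room to reach down into the tray.
- latch (a joint): Rocker latch, pivot at y = +258 mm, 155 mm up: paddle uphill, bar arched over the carrier, hook blade in front of the carrier. Rad: 0 shut, blade down; grows as the paddle is pressed down; the carrier is free at about 0.35; end stop 0.55. Friction keeps it where it is left (4 to 5 N on the paddle moves it).
- paddle (a point): Centre of the top of the latch's black thumb paddle (50 mm across, 40 mm along the tray), 85 mm uphill of the pivot, 172 mm up when shut; it sinks about 40 mm on the way to open.
- hook (a point): Top of the hook blade (36 mm wide, 71 mm long downwards), at the downhill end of the latch bar. Shut: 197 mm up, y = +114 mm. With the latch open it stands 265 mm up at y = +150 mm, and the blade reaches downhill to y = +110 mm: pass over it.
- lip (a point): Middle of the top edge of the low lip (16 mm above the floor), on its uphill face. A carrier lying against the lip has its axis 34 mm uphill of this point.
- carrier: Cylinder lying across the tray, 0.6 kg (0.48 to 0.78), 200 mm long; grey sleeve in the middle (100 mm long, radius 43 mm), black running bands (radius 46 mm). Too thick to grip. Origin at its centre on the axis; x along the axis. Waits at y = +160 mm, axis 126 mm up. Freed, it rolls with a constant 0.08 to 0.14 m/s2; unbraked 2.5 to 3.3 s to the lip. It is hard and bounces.
- tip_box: Bystander: blue pipette-tip box with clear lid, 87 x 124 mm, 68 mm high, beyond the rack's upper half; origin at the middle of its underside. Leave alone.
- mouse: Bystander: black computer mouse, 105 x 60 mm, 32 mm high, beyond the rack's lower end; origin at the middle of its underside. Leave alone.
- plate: Bystander: white 96-well plate, 86 x 128 mm, 15 mm high, beyond the middle of the rack; origin at the middle of its underside. Leave alone.

How it is judged:
By the outcome, as a careful person would: the job done as asked, in the order asked, and still so for the second after the job is handed in, with the robot touching nothing.
It also fails if it takes over 29 s, if anything falls off the work surface, if the arm or the gripper's body presses on something with over 40 N, if the wrist force passes 120 N, or if a joint passes its speed limit or range.

## Robot

A 6-joint arm with a two-finger parallel gripper is mounted at the origin on the work surface. World frame = base frame: x ahead of the robot, y to its left, z up, the work surface at z = 0. Lengths are in m, angles in rad, forces in N, time in s.
With the tool pointing down it reaches from about 0.275 to 0.85 m from the base axis. Payload 19 kg.
Tool frame: the origin (TCP) lies midway between the tips of the shut fingers; the grasp point (between the pads) lies bot.hold_point_z behind it (bot.hold_point_z is the distance from the TCP to the grasp point, in m); x points along the fingers, y is the direction in which the jaws open and shut, and the axes are right-handed (so a half turn about x gives the same grasp; the last joint's range is limited). The gripper opens to 85 mm and grips with 20 to 120 N. Pads are 22 mm wide; open, the fingers measure 114 mm over their backs; the gripper's body (76 mm by 85 mm) begins 54 mm behind the grasp point. The pads swing forward as they close: fully open they stand 13 mm farther back than shut.
Start: joints at [-1.421, 0.15, 1.437, -0, 1.554, -0.134], TCP at [0.161, -0.552, 0.231] pointing down, gripper open.
Joint ranges: [-2.8, 2.8], [-0.68, 2.1], [0.12, 2.68], [-1.39, 4.53], [0.16, 2.79], [-2.81, 2.81]. Speed limits (rad/s): [1.89, 1.89, 2.22, 3.01, 3.01, 3.01].

## Interface

Orientations are given as a 3x3 rotation matrix whose columns are the frame's x, y, z axes.
In Python, from plant import bot, optics gives the robot as it stands.
- The arm moves only by the tool move_arm, never from a script. Its argument "motion" is text: rows parted by semicolons, each of 5 numbers parted by spaces: the shift along the tool's x, y, z in cm, then the turn about the tool's x in rad, then the closure, from 0 (fully open) to 1 (shut). In form: tx ty tz yaw hand; .... A call has 1 to 20 rows; each row shifts and turns the commanded pose from where the row before left it, along the tool's axes as they then stand; what a row does not reach is not made up. A row lasts 1/12 s, in which the tool goes at most 41.7 mm and 7.16 degrees, less where a joint would pass 70% of its speed; a pose out of reach is approached as far as the arm can. A call is refused whole if a number of a shift passes 4.17 or a number of a turn 0.125, either way. A call with a gripper value outside its range is refused whole. The fingers move at their own pace and stop on an object; "force" is the grip in N (left out, the last holds). Time passes only in rows, so rows that do not move let the fingers close. It gives the time, the measured TCP pose, the force and the opening at its end, in the units of the state.
- bot.get_state(): the state, without advancing time (a new reading comes with each control period).
- optics.read_camera(name): name is "scene" or "top" or "wrist"; returns a dict with "img" (480x640x3 uint8, blue, green, red), "intrinsics" (3x3 intrinsics, pixels), "rvec" (rotation vector, rad) and "tvec" (3), from world to camera coordinates, as OpenCV has them; the wrist camera has in their place "T_tool_cam" (4x4, takes a point from camera to tool coordinates, whose origin is the TCP and whose axes are the tool frame's). Camera axes: x right, y down, z forward; pixel columns grow to the right and rows downward; lengths in m; the calibration is good to about 2 mm. A picture is of the moment at which its call begins: read the wrist's pose just before it. There is no depth.
- bot.job_done(): hands the job in, once; it reports no verdict.
The state is a dict: "time": time; "q": joint angles; "qd": joint speeds; "effort": joint torques, N m; "position": TCP position; "orientation": TCP orientation; "wrist_force": force on the tool from outside, world axes, zero at the start; "wrist_torque": the same for the moment, N m; "finger_gap": finger opening in m.
Only numpy, scipy, OpenCV 4.12 (cv2) and the standard library are available. Lean on these libraries where they do the work, as an engineer would, in place of code of your own. Each camera call takes 0.05 s, during which the arm holds its last target. There are 200 camera calls.

## Working session

There is one attempt and no reset: what is moved stays moved. The work goes in short steps, Python scripts to look and compute and a tool call to move; the robot and the scene stay as the last step left them, time stands still between calls to the robot, and variables do not carry over. Pictures are saved under pics/ and viewed, about 8 in all and at most 12, crops included, and the job is handed in when it is done.

Besides the shell and the picture viewer there is one more tool, called after ">>>" by a JSON object that holds its "op" and its "data", one argument or row to a line. move_arm: Moves the arm, as the interface text tells. Its arguments: {"type":"object","properties":{"motion":{"type":"string"},"force":{"type":"number"}},"required":["motion"]}

```bash
ls; mkdir -p pics; cat > h.py <<'E'
import numpy as np, cv2
from plant import bot, optics
def cam(n,f=None):
    c=optics.read_camera(n)
    if f: cv2.imwrite('pics/'+f,c['img'])
    return c
def ray(c,uv):
    R=cv2.Rodrigues(np.array(c['rvec'],float))[0];t=np.array(c['tvec'],float).ravel()
    K=np.array(c['intrinsics'])
    d=R.T@np.linalg.solve(K,[uv[0],uv[1],1.]);return -R.T@t,d
def onz(c,uv,z):
    o,d=ray(c,uv);return o+d*(z-o[2])/d[2]
def proj(c,P):
    return cv2.projectPoints(np.array(P,float).reshape(-1,3),np.array(c['rvec'],float),np.array(c['tvec'],float),np.array(c['intrinsics'],float),None)[0][:,0]
E
python3 - <<'E'
from h import *
import pickle
a=cam('scene','s1.png');b=cam('top','t1.png')
pickle.dump((a,b),open('c.pkl','wb'))
s=bot.get_state();print({k:np.round(s[k],3) for k in s}); print(bot.hold_point_z)
for c in(a,b):print(ray(c,(320,240)),c['intrinsics'])
E
```

```text
pics
{'time': np.float64(0.1), 'q': array([-1.421,  0.151,  1.438,  0.   ,  1.554, -0.134]), 'qd': array([ 0.001, -0.001, -0.001, -0.   , -0.   ,  0.   ]), 'effort': array([ 3.0000e-03, -7.1437e+01, -5.7180e+01, -0.0000e+00,  7.0000e-03,
       -0.0000e+00]), 'position': array([ 0.161, -0.552,  0.231]), 'orientation': array([[-0.   ,  0.28 , -0.96 ],
       [ 0.001, -0.96 , -0.28 ],
       [-1.   , -0.001, -0.   ]]), 'wrist_force': array([-0.37 ,  0.041,  0.104]), 'wrist_torque': array([-0.026,  0.006, -0.014]), 'finger_gap': np.float64(0.086)}
0.0187
(array([ 0.88711505, -0.37490075,  0.83840141]), array([-0.31664642,  0.47611944, -0.8204529 ])) [[459.52600661   0.         322.01079725]
 [  0.         459.52600661 244.07111852]
 [  0.           0.           1.        ]]
(array([0.47569257, 0.02025095, 1.21582749]), array([ 0.15161583,  0.00662635, -0.98862019])) [[602.50003352   0.         331.155305  ]
 [  0.         602.50003352 235.39794869]
 [  0.           0.           1.        ]]
```

View pics/s1.png

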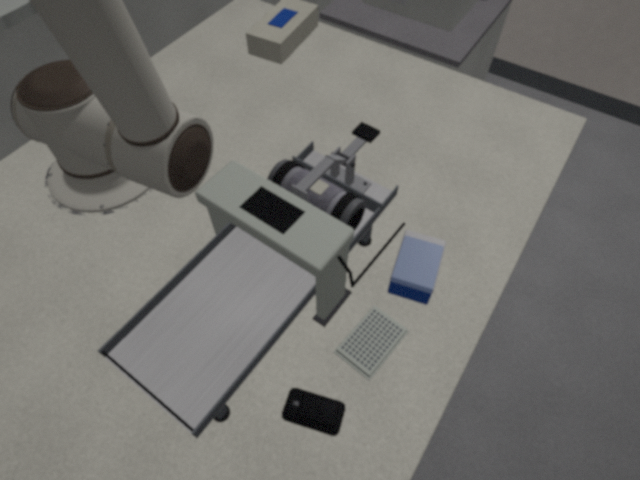

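View pics/t1.png

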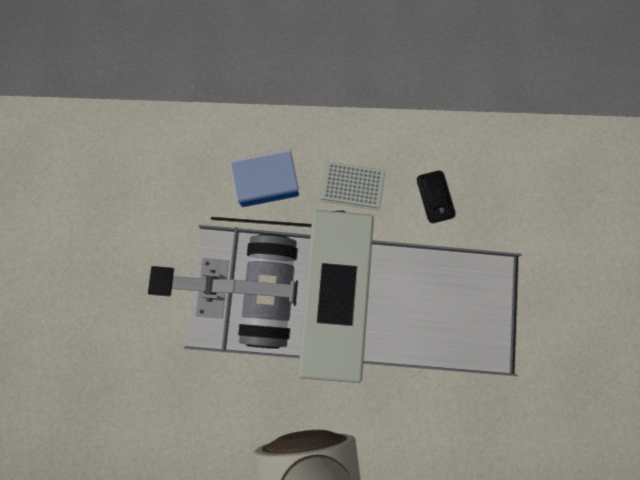

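The top view shows the paddle at (161,281) and the carrier at (267,290). The arch top has corners at (316,211), (372,214), (361,381) and (301,377), and the lip ends at (518,254) and (515,375). I'll turn these into a rack pose.

```bash
python3 - <<'E'
from h import *
import pickle
a,b=pickle.load(open('c.pkl','rb'))
g=cv2.cvtColor(b['img'],cv2.COLOR_BGR2GRAY)
# paddle blob
m=(g<60).astype(np.uint8); n,l,st,ce=cv2.connectedComponentsWithStats(m)
for i in range(1,n):
    if 300<st[i,4]<20000: print(st[i],np.round(ce[i],1))
def inarea(x0,x1,y0,y1): 
    k=[i for i in range(1,n) if x0<ce[i][0]<x1 and y0<ce[i][1]<y1 and st[i,4]>200]; return ce[k[0]] if k else None
pad=onz(b,inarea(140,185,260,300),.172)
arch=[onz(b,p,.213) for p in [(316,211),(372,214),(361,381),(301,377)]]
lip=[onz(b,p,.083) for p in [(516,256),(513,373)]]
ac=np.mean(arch,0); lc=np.mean(lip,0)
print('pad',pad,'arch c',ac,'lip',lip,lc)
# fit rack pose: paddle (0,.343), arch centre (0,.0375), lip ~ (0,-.301)
P=np.array([[0,.343],[0,.0375],[0,-.301]]);W=np.array([pad[:2],ac[:2],lc[:2]])
p0,w0=P.mean(0),W.mean(0);H=(P-p0).T@(W-w0)
th=np.arctan2(H[0,1]-H[1,0],H[0,0]+H[1,1]);R=np.array([[np.cos(th),-np.sin(th)],[np.sin(th),np.cos(th)]])
o=w0-R@p0;print('th',th,'o',o,'res',(W-(P@R.T+o))*1e3)
for k in [(0,1),(3,2)]:
    d=arch[k[0]]-arch[k[1]];print(np.arctan2(-d[0],d[1]))
d=lip[0]-lip[1];print('lip ang',np.arctan2(d[1],d[0]), 'len',np.linalg.norm(d))
np.save('rack.npy',[th,*o])
v=b['img'].copy()
def w(x,y,z): q=R@[x,y]+o; return [q[0],q[1],z]
for c,f in((a,'s2.png'),(b,'t2.png')):
    v=c['img'].copy()
    for q in proj(c,[w(0,.343,.172),w(0,.114,.197),w(0,-.3,.082),w(.11,-.3,.092),w(-.11,-.3,.092),w(.141,-.015,.213),w(-.141,-.015,.213),w(-.1,.16,.126),w(.1,.16,.126),w(.141,.09,.213),w(-.141,.09,.213)]):
        cv2.circle(v,tuple(int(round(t)) for t in q),2,(0,0,255),-1)
    cv2.imwrite('pics/'+f,v)
v1=cv2.imread('pics/s2.png')[100:450,80:420];v2=cv2.imread('pics/t2.png')[190:400,130:540]
v=np.zeros((560,760,3),np.uint8);v[:350,:340]=v1;v[350:560,:410]=v2
cv2.imwrite('pics/m.png',v)
E
```

```text
[ 417  171   38   52 1329] [435.5 196.2]
[247 232  50  28 730] [274.5 246.8]
[ 317  264   40   61 2045] [336.6 294. ]
[148 267  26  29 618] [160.6 280.7]
[239 325  51  23 701] [265.9 334. ]
[ 262  430   85   23 1245] [304.4 441.2]
pad [0.55605196 0.29986588 0.172     ] arch c [ 0.53989355 -0.00520498  0.213     ] lip [array([ 0.63034485, -0.34607832,  0.083     ]), array([ 0.41235123, -0.3361181 ,  0.083     ])] [ 0.52134804 -0.34109821  0.083     ]
th -0.054109565556213775 o [ 0.53766464 -0.04194032] res [[-0.16321522 -0.69179571]
 [ 0.20078948 -0.70978076]
 [-0.03757426  1.40157648]]
-0.022332961726930264
-0.03724057717551632
lip ang -0.04565863273214641 len 0.21822104777309748
```

View pics/m.png

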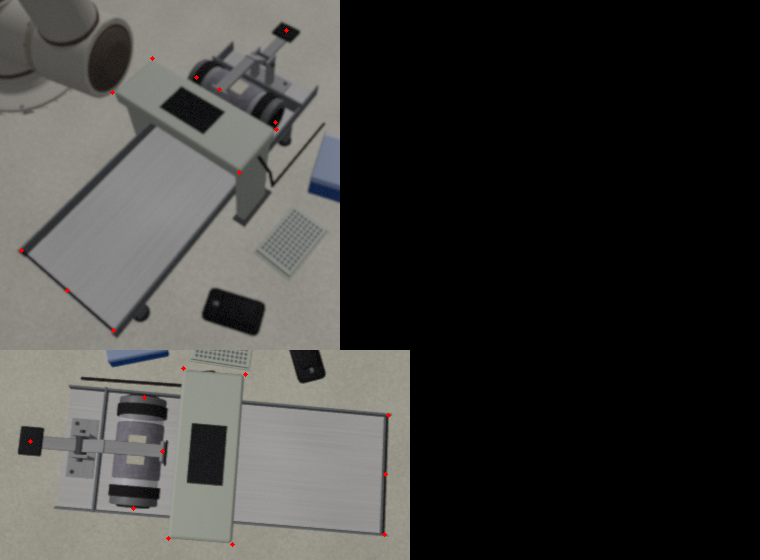

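>>> {"op": "move_arm", "data": {
  "motion": "-0.7 0 0 -0.123 1; -0.7 0 0 -0.123 1; -0.7 0 0 -0.123 1; -0.7 0 0 -0.123 1; -0.7 0 0 -0.123 1; -0.7 0 0 -0.123 1; -0.7 0 0 -0.123 1; -0.7 0 0 -0.123 1; -0.7 0 0 -0.123 1; -0.7 0 0 -0.123 1; 0 3.48 -1.5 0 1; 0 3.48 -1.5 0 1; 0 3.48 -1.5 0 1; 0 3.48 -1.5 0 1; 0 3.48 -1.5 0 1; 0 3.48 -1.5 0 1; 0 3.48 -1.5 0 1; 0 3.48 -1.5 0 1; 0 3.48 -1.5 0 1; 0 3.48 -1.5 0 1",
  "force": 30
}}

```text
time: 1.77
position: [0.5186, -0.4209, 0.3009]
orientation: [[-0.0, 0.998, -0.057], [0.0, -0.057, -0.998], [-1.0, -0.0, -0.0]]
wrist_force: [-0.4, -0.6, 0.5]
finger_gap: 0.0
```

>>> {"op": "move_arm", "data": {
  "motion": "0 0 -3.6 0 1; 0 0 -3.6 0 1; 0 0 -3.6 0 1; 0 0 -3.6 0 1; 0 0 -3.6 0 1; 0 0 -3.6 0 1; 0 0 -3.6 0 1; 0 0 -3.6 0 1; 0 0 -3.6 0 1; 0 0 -3.6 0 1; 0 0 -3.6 0 1; 0 0 -3.6 0 1; 0 0 -3.6 0 1; 0 0 -3.6 0 1; 0 0 -3.6 0 1; 0 0 -3.6 0 1; 0 0 -3.6 0 1; 0 0 -3.6 0 1; 0 0 -3.6 0 1; 0 0 -3.6 0 1"
}}

```text
time: 3.43
position: [0.5576, 0.2986, 0.301]
orientation: [[-0.0, 0.998, -0.057], [-0.0, -0.057, -0.998], [-1.0, -0.0, 0.0]]
wrist_force: [0.9, -0.2, 0.1]
finger_gap: -0.0003
```

```bash
cat >> h.py <<'E'
th,ox,oy=np.load('rack.npy');U=np.array([-np.sin(th),np.cos(th)]);E_=np.array([np.cos(th),np.sin(th)]);O=np.array([ox,oy])
def rk(p): p=np.asarray(p);return np.r_[(p[:2]-O)@E_,(p[:2]-O)@U,p[2]]*1e3
def st():
    s=bot.get_state();print('t',round(float(s['time']),3),'rackmm',np.round(rk(s['position']),1),'F',np.round(s['wrist_force'],1),'gap',s['finger_gap'],'q',np.round(s['q'],2));return s
E
python3 -c "
from h import *
s=st();R=s['orientation'];print(np.round(R,3));print(E_,U)
p=s['position'];t=np.array([.556,.300,.172])+np.r_[U*.005,0];print('to go cm tool',R.T@(t-p)*100)"
```

```text
t 3.433 rackmm [  1.5 341.1 301. ] F [ 0.9 -0.2  0.1] gap -0.0003011393714844667 q [0.37 0.26 1.17 0.   1.71 0.43]
[[-0.     0.998 -0.057]
 [-0.    -0.057 -0.998]
 [-1.    -0.     0.   ]]
[ 0.99853643 -0.05408317] [0.05408317 0.99853643]
to go cm tool [12.90146248 -0.16486835 -0.62989062]
```

>>> {"op": "move_arm", "data": {
  "motion": "2.9 -0.04 -0.15 0 1; 2.9 -0.04 -0.15 0 1; 2.9 -0.04 -0.15 0 1; 2.9 -0.04 -0.15 0 1; 0 0 0 0 1"
}}

```text
time: 3.85
position: [0.5546, 0.3024, 0.1792]
orientation: [[-0.008, 0.998, -0.057], [-0.003, -0.057, -0.998], [-1.0, -0.008, 0.003]]
wrist_force: [-0.4, -0.4, -1.9]
finger_gap: -0.0
```

```bash
python3 -c "
from h import *
cam('top','t3.png');c=cam('scene');st()
v=np.zeros((440,400,3),np.uint8);v[:220]=cv2.imread('pics/t3.png')[190:410,130:530];v[220:]=c['img'][80:300,200:600];cv2.imwrite('pics/t3c.png',v)"
```

```text
t 3.95 rackmm [2.000e-01 3.452e+02 1.854e+02] F [0.6 0.2 1.2] gap 0.00023229298649904263 q [0.38 0.29 1.36 0.   1.49 0.43]
```

View pics/t3c.png

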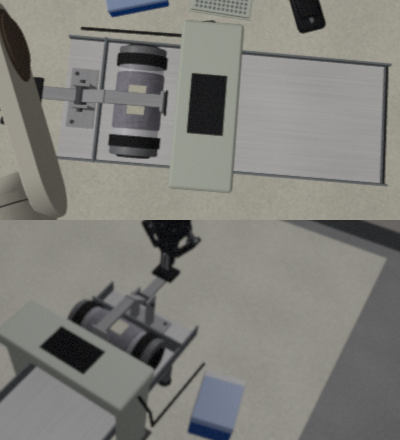

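>>> {"op": "move_arm", "data": {
  "motion": "0.8 0 0 0 1; 1.2 0 0 0 1; 1.2 0 0 0 1; 1.1 0 0 0 1; 0.7 0 0 0 1; 0.4 0 0 0 1; -2 0 0 0 1; -4 0 0 0 1; -3 0 2.8 0 0.4; -3 0 2.8 0 0.4; -2.4 0 3.3 0 0.4; -1.4 0 3.8 0 0.4; 0 0 4.1 0 0.4; 0 0 4.1 0 0.4; 0 0 4.1 0 0.4; 1 0 4 0 0.4"
}}

```text
time: 5.28
position: [0.5401, 0.0114, 0.2812]
orientation: [[0.003, 0.998, -0.057], [-0.0, -0.057, -0.998], [-1.0, 0.003, -0.0]]
wrist_force: [1.7, -0.6, -0.1]
finger_gap: 0.0512
```

```bash
python3 -c "
from h import *
st();c=cam('top','t4.png');st()
c=c['img'][190:410,130:530];cv2.imwrite('pics/t4c.png',cv2.resize(c,None,fx=2,fy=2))"
```

```text
t 5.283 rackmm [ -0.5  53.4 281.2] F [ 1.7 -0.6 -0.1] gap 0.051182621956153806 q [-0.12  0.06  1.43  0.    1.64 -0.06]
t 5.333 rackmm [ -0.9  47.5 278. ] F [ 1.  -7.  -2.3] gap 0.05135007347520302 q [-0.13  0.06  1.44 -0.    1.64 -0.07]
```

View pics/t4c.png

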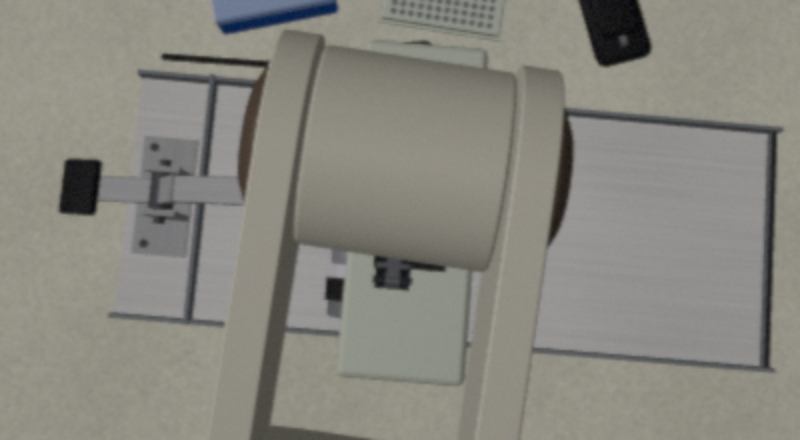

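The near running band's trailing edge has moved from full-image x≈239 to x≈293, so the carrier is rolling. The hand is above the arch. Next I'll measure that shift precisely.

```bash
python3 -c "
from h import *
import pickle
a,b=pickle.load(open('c.pkl','rb'));i4=cv2.imread('pics/t4.png')
for im,x0,x1 in((b['img'],228,262),(i4,284,304)):
    for r in (332,335,338):
        print(r,im[r,x0:x1].sum(1)//3)
for u in (239,292,293,294):
    # rear tangent line: solve axis y s.t. ray tangent to R=46 cyl at axis height 126-.03*(160-y)
    o,d=ray(b,(u,335));o2=rk(o);d2=np.r_[d[:2]@E_,d[:2]@U,d[2]]
    n=np.array([d2[2],-d2[1]]);n/=np.linalg.norm(n)   # normal in (y,z)
    best=[]
    for y in np.arange(20,200,.5):
        z=126-.03*(160-y); dist=n@(np.array([y,z])-o2[1:]); best.append((abs(abs(dist)-46),y,dist))
    best.sort();print(u,best[:3])
"
```

```text
332 [126 150 153 154 154 154 154 154 153 136  89  37  23  24  28  24  28  29
  28  25  27  30  26  26  26  27  25  24  23  23  26  28  25  18]
335 [138 151 151 151 150 151 150 153 150 143 119  90  56  55  51  48  45  45
  44  40  33  37  33  35  34  30  25  25  27  26  26  28  24  18]
338 [149 153 154 153 154 154 154 154 154 154 146 122  91  92  90  93  95  94
  96  98  98 103 107 107 107 112 111 110 107 103  98  94  89  86]
332 [149 147 148 149 149 147 147 146 127  65  23  27  23  25  31  23  30  69
 119 149]
335 [152 151 151 151 151 153 151 146 123  54  21  17  24  26  25  26  40  86
 133 149]
338 [152 151 151 152 149 150 150 138 104  45  20  29  32  28  23  24  47 104
 145 150]
239 [(np.float64(0.15700473812952254), np.float64(157.5), np.float64(46.15700473812952)), (np.float64(0.3405918281245661), np.float64(158.0), np.float64(45.659408171875434)), (np.float64(0.6546013043835828), np.float64(157.0), np.float64(46.65460130438358))]
292 [(np.float64(0.15887454778014387), np.float64(156.0), np.float64(-45.841125452219856)), (np.float64(0.1868162657742758), np.float64(64.0), np.float64(46.186816265774276)), (np.float64(0.3133355913887357), np.float64(64.5), np.float64(45.686664408611264))]
293 [(np.float64(0.08734233946797332), np.float64(62.5), np.float64(45.91265766053203)), (np.float64(0.11771996838508869), np.float64(154.5), np.float64(-46.11771996838509)), (np.float64(0.38244512742424774), np.float64(154.0), np.float64(-45.61755487257575))]
294 [(np.float64(0.10570130387340271), np.float64(152.5), np.float64(-45.8942986961266)), (np.float64(0.13827210414357438), np.float64(60.5), np.float64(46.138272104143574)), (np.float64(0.36190491107528544), np.float64(61.0), np.float64(45.638095088924715))]
```

>>> {"op": "move_arm", "data": {
  "motion": "2.4 0 3.4 0 0.4; 2.4 0 3.4 0 0.4; 2.2 0 3.5 0 0.4; 2.8 0 3 0 0.4"
}}

```text
time: 5.67
position: [0.5325, -0.1215, 0.1813]
orientation: [[0.002, 0.998, -0.057], [-0.001, -0.057, -0.998], [-1.0, 0.002, 0.001]]
wrist_force: [1.3, 0.4, -1.2]
finger_gap: 0.0513
```

```bash
python3 -c "
from h import *
import pickle
st();c=cam('scene','s5.png');st();pickle.dump(c,open('c5.pkl','wb'))
c=c['img'][130:330,160:420];cv2.imwrite('pics/s5c.png',cv2.resize(c,None,fx=3,fy=3,interpolation=cv2.INTER_CUBIC))"
```

```text
t 5.667 rackmm [ -0.9 -79.7 181.3] F [ 1.3  0.4 -1.2] gap 0.05133111982515476 q [-0.37  0.11  1.58  0.    1.45 -0.31]
t 5.717 rackmm [ -2.8 -83.2 174.9] F [-1.2 -4.6 -7.7] gap 0.051231475806290984 q [-0.37  0.12  1.59 -0.    1.44 -0.31]
```

View pics/s5c.png

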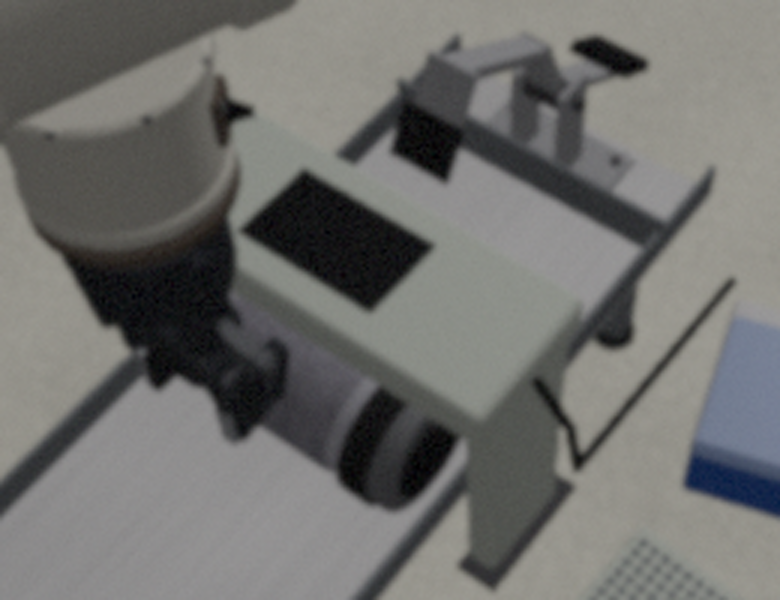

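The view shows the latch open with its blade up. The carrier is coming out of the arch, with its near band's lower silhouette around crop (350,492), full image (277,294). The hand is ahead of it.

```bash
python3 -c "
from h import *
import pickle
c=pickle.load(open('c5.pkl','rb'));g=c['img'].sum(2)//3
for u in (274,277,280,283): print(u,g[284:304,u])
from scipy.optimize import brentq
for u in (274,277,280):
  col=g[284:304,u].astype(int);k=np.argmax(np.diff(col));v=284+k+.5
  o,d=ray(c,(u,v));o2=rk(o);d2=np.r_[d[:2]@E_,d[:2]@U,d[2]]
  n=np.array([d2[2],-d2[1]]);n/=np.linalg.norm(n)
  f=lambda y,s:n@(np.array([y,121.2+.03*y])-o2[1:])-s*46
  print(u,v,[brentq(f,-500,500,args=(s,)) for s in(-1,1)])
"
```

```text
274 [ 19  13  12  16  21  23  44  62  91 120 137 143 143 143 143 143 143 145
 143 143]
277 [ 17   8   9   8   6   9   9   5  20  45  87 116 133 143 144 143 143 144
 145 143]
280 [ 12  11  13  11  15  24  19  17  14  10  29  53  86 114 132 141 142 142
 143 145]
283 [ 30  26  37  39  42  45  43  42  43  42  40  38  38  60  97 127 140 145
 146 143]
274 291.5 [-1.1885478857989824, -98.12754121137016]
277 293.5 [-1.1447571157398215, -98.08547122905532]
280 295.5 [-1.1012090633617504, -98.04363469355081]
```

>>> {"op": "move_arm", "data": {
  "motion": "3 0 2.1 0 0.4; 3 0 1.8 0 0.4; 1.9 0 1.6 0 0.4; 0.5 0 1.5 0 0.4; 0 0 1.5 0 0.4; 0 0 1.5 0 0.4; 0 0 1.5 0 0.4; 0 0 1.4 0 0.4; 0 0 1.3 0 0.4; 0 0 1.2 0 0.4; 0 0 1.1 0 0.4; 0 0 1 0 0.4; 0 0 0.9 0 0.4; 0 0 0.8 0 0.4; 0 0 0.7 0 0.4"
}}

```text
time: 6.97
position: [0.5212, -0.3189, 0.0972]
orientation: [[-0.0, 0.998, -0.057], [0.0, -0.057, -0.998], [-1.0, -0.0, -0.0]]
wrist_force: [-0.6, -0.0, 0.1]
finger_gap: 0.0512
```

```bash
python3 -c "
from h import *
st()"
```

```text
t 6.967 rackmm [  -1.4 -277.4   97.2] F [-0.6 -0.   0.1] gap 0.051207262591805976 q [-0.68  0.3   1.53  0.    1.31 -0.62]
```

>>> {"op": "move_arm", "data": {
  "motion": "0 0 0.6 0 0.4; 0 0 0.5 0 0.4; 0 0 0.42 0 0.4; 0 0 0.36 0 0.4; 0 0 0.32 0 0.4; 0 0 0.3 0 0.4; 0 0 0.3 0 0.4; 0 0 0.3 0 0.4; 0 0 0.3 0 0.4; 0 0 0.3 0 0.4; 0 0 0.3 0 0.4; 0 0 0.3 0 0.4; 0 0 0.3 0 0.4; 0 0 0.3 0 0.4; 0 0 0.3 0 0.4; 0 0 0.3 0 0.4; 0 0 0.3 0 0.4; 0 0 0.3 0 0.4; 0 0 0.3 0 0.4; 0 0 0.3 0 0.4"
}}

```text
time: 8.63
position: [0.5175, -0.3853, 0.0973]
orientation: [[-0.0, 0.998, -0.057], [0.0, -0.057, -0.998], [-1.0, -0.0, -0.0]]
wrist_force: [0.4, -0.8, 0.2]
finger_gap: 0.0509
```

```bash
python3 -c "
from h import *
import pickle
st();c=cam('scene','s6.png');pickle.dump(c,open('c6.pkl','wb'))
c=c['img'][200:450,80:400];cv2.imwrite('pics/s6c.png',cv2.resize(c,None,fx=2.3,fy=2.3,interpolation=cv2.INTER_CUBIC))"
```

```text
t 8.633 rackmm [  -1.6 -343.9   97.3] F [ 0.4 -0.8  0.2] gap 0.050896409380728466 q [-0.76  0.37  1.44  0.    1.33 -0.7 ]
```

View pics/s6c.png

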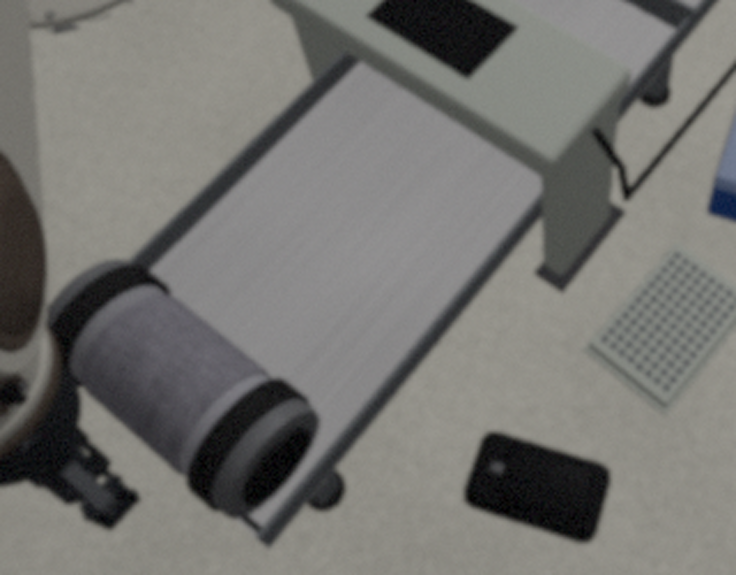

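The carrier lies square at the lip and the hand is clear below it. I'll back off and check that it is at rest.

>>> {"op": "move_arm", "data": {
  "motion": "0 0 0.5 0 0.4; 0 0 1 0 0.4; 0 0 1.5 0 0.4; -1 0 1.5 0 0.4; -1 0 1 0 0.4; -0.5 0 0.5 0 0.4; 0 0 0 0 0.4; 0 0 0 0 0.4; 0 0 0 0 0.4; 0 0 0 0 0.4; 0 0 0 0 0.4; 0 0 0 0 0.4"
}}

```text
time: 9.68
position: [0.5141, -0.4445, 0.122]
orientation: [[-0.0, 0.998, -0.057], [0.0, -0.057, -0.998], [-1.0, -0.0, -0.0]]
wrist_force: [0.8, 0.1, -0.3]
finger_gap: 0.0508
```

```bash
python3 -c "
from h import *
import pickle
from scipy.optimize import brentq
st();a=pickle.load(open('c6.pkl','rb'));c=cam('scene','s7.png');b=cam('top','t7.png');d=cam('scene')
r=(slice(300,430),slice(130,225))
for p in (a,d): print('diff',np.abs(p['img'][r].astype(int)-c['img'][r]).mean())
# rear edge in top view: brightness drop along row through near band
g=b['img'].mean(2)
for row in (275,290,350):
  print(row,g[row,430:500].astype(int))
cv2.imwrite('pics/t7c.png',b['img'][190:410,130:560])
"
```

```text
t 9.683 rackmm [  -1.8 -403.2  122. ] F [ 0.8  0.1 -0.3] gap 0.05077841754119917 q [-0.83  0.42  1.32  0.    1.4  -0.77]
diff 3.0033198380566803
diff 1.8258839406207827
275 [145 146 147 144 145 145 145 145 147 144 145 144 143 145 141 144 142 144
 144 143 144 143 144 143 143 144 145 145 145 143 144 144 143 145 146 145
 146 146 150 146 147 146 146 149 149 146 137  97  38  24  40  50  58  69
  74  77  77  80  88  95  99  98 100 103 108 108 111 104  87  87]
290 [150 149 150 149 151 148 148 147 146 148 146 149 148 149 147 148 148 149
 146 146 147 148 146 147 147 148 149 147 148 149 147 146 149 145 148 147
 148 147 147 146 146 147 146 146 147 147 146 138 109  95  98  99 102 100
  98 101 103 107 106 110 109 107 107 104 106 111 112 110 108 109]
350 [148 149 149 149 148 147 147 148 147 147 146 146 149 145 147 146 145 145
 146 143 143 145 146 146 147 148 147 146 147 148 146 147 148 147 147 146
 147 147 148 146 144 145 143 123  54  26  27  21  26  25  28  22  30  27
  25  29  29  26  27  31  22  29  25  28  32  15  28  26  30  30]
```

View pics/t7c.png

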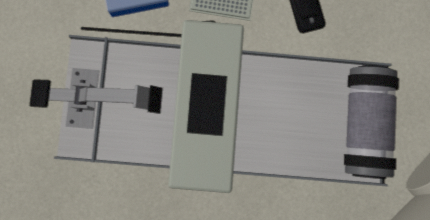

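```bash
python3 -c "
from h import *
from scipy.optimize import brentq
b=cv2.imread('pics/t7.png');c=cam('top');g2=c['img'].mean(2);g1=b.mean(2)
for row in (268,350):
  for g in (g1,g2):
    l=g[row,460:490];k=int(np.argmax(l<90));u=460+k-1+(l[k-1]-90)/(l[k-1]-l[k])
    o,d=ray(c,(u,row));o2=rk(o);d2=np.r_[d[:2]@E_,d[:2]@U,d[2]];n=np.array([d2[2],-d2[1]]);n/=np.linalg.norm(n)
    print(row,round(u,2),[round(brentq(lambda y:n@(np.array([y,121+.03*y])-o2[1:])-s*46,-600,500),1) for s in(-1,1)])
st();bot.job_done()"
```

```text
268 477.45 [-170.6, -266.1]
268 477.44 [-170.5, -266.1]
350 473.49 [-170.0, -265.5]
350 473.47 [-169.9, -265.5]
t 9.883 rackmm [  -1.7 -403.5  122.3] F [ 0.2 -0.5 -0.9] gap 0.05161254282087788 q [-0.83  0.42  1.32  0.    1.4  -0.77]
the job is handed in; nothing more can be done
```

The carrier is lying at rest against the low lip, and I handed the job in at 9.9 s of the 29 s allowed.

I pressed the paddle until the latch opened, flew the hand over the arch and let it down ahead of the rolling carrier. The hand then moved downhill in front of it, slowing from about 0.18 m/s to a 36 mm/s creep, and backed off past the lip.

- **At rest:** the last top view puts both ends of the carrier's axis at y ≈ -266 mm, which is where it should lie against the lip. Two pictures a moment apart agree to 0.02 px.
- **Clear of everything:** the hand ended about 9 cm downhill of the carrier and raised, touching nothing. The other things on the bench look unmoved in the pictures.
- **Not confirmed:** the hand's contact with the carrier was too light to show in the wrist force. I took no pictures while slowing it, so the smooth slowing and creep follow from the hand's planned motion and the carrier's measured roll. I did not see them directly.
- **Disagreed with expectation:** the carrier came loose slightly earlier than the stated latch angle suggested, so I moved the meeting point to suit.
- **Picture difference:** a scene-camera comparison taken before and after backing off differed more (3.0 grey levels) than two taken one after the other (1.8). That may be the hand moving away or a last small settling of the carrier.

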